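# Unlock the office cash box with the key that fits

## Task

Unlock the cash box: of the three big keys standing in the wooden rack only one both fits the keyhole in the box's lid and can turn it. Push that key straight down until it is fully home, turn it clockwise (seen from above) as far as the lock goes, and let go, leaving it in the lock. The other two keys are to stand in their own places in the rack at the end.

Things in the scene. Friction and masses are not known exactly. Their poses are not given: they have to be found in the camera images.
- keyhole (a point): Centre of the keyhole's mouth, 86 mm above the desk, in the lid (85 mm high) of the fixed grey cash box. z up. Before turning, the keyhole is a slot 24 mm long along this y, 10 mm wide along x, 30 mm deep with a closed floor; its top 6 mm flare to 36 x 22 mm and guide a key in. A dark 74 mm ring around it stands 1.5 mm proud; a wire handle 12 mm high lies 90 mm to +y. Frame fixed to the box.
- lock (a joint): Turn of the lock plug, rad: 0 = locked (at the start), grows clockwise seen from above, stop at 1.0 = unlocked. Stays where left; takes 0.06 N m. The slot has play: a fitting key turns about 0.3 rad before it takes the plug along, so about 1.3 rad in all.
- key_a_bow (a point): Centre of the black bow of a key standing upright, blade down, in the fixed wooden rack (top 62 mm above the desk). Round bow, 50 mm diameter, 10 mm thick along x; flat steel blade 32 mm wide along y, 5 mm thick. All keys, from the tip up: blade 44 mm, collar 4 mm (22 mm along x, 42 along y), bow 50 mm; this point is 73 mm above the tip. About 70 g.
- key_b_bow (a point): Same point of a key with a rectangular bow, 38 mm wide along y, 10 mm thick along x; flat steel blade 18 mm wide along y, 5 mm thick. In the rack a key's collar rests on the top board and its blade hangs through a slot of 12 (x) by 36 mm (y). The three places are in a row along the keys' y, 75 mm apart; which key stands where varies.
- key_c_bow (a point): Same point of a key with a T-shaped bow, 10 mm thick along x (stem 24 mm wide, bar at the top 46 mm wide and 16 mm high); round steel shaft of 8 mm diameter instead of a blade. Lengths and collar as the other keys.
Things that resemble listed ones, but are neither listed nor needed, are in the scene too. Leave any yellow look-alike of the part that bears key_b_bow alone.

How it is judged:
By the outcome, as a careful person would: the job done as asked, in the order asked, and still so for the second after the job is handed in, with the robot touching nothing.
It also fails if it takes over 45 s, if anything falls off the work surface, if the arm or the gripper's body presses on something with over 40 N, if the wrist force passes 120 N, or if a joint passes its speed limit or range.

## Robot

A 7-joint arm with a two-finger parallel gripper is mounted at the origin on the work surface. World frame = base frame: x ahead of the robot, y to its left, z up, the work surface at z = 0. Lengths are in m, angles in rad, forces in N, time in s.
With the tool pointing down it reaches from about 0.4 to 0.875 m from the base axis. Payload 19.3 kg.
Tool frame: the origin (TCP) lies on the centre line of the jaws, within the pads' length; the fingertips stand 14 mm ahead of it and the grasp point (between the pads) lies 5 mm behind it; y points along the fingers, x is the direction in which the jaws open and shut, and the axes are right-handed (so a half turn about y gives the same grasp; the last joint's range is limited). The gripper opens to 85 mm and grips with 20 to 120 N. Pads are 22 mm wide; open, the fingers measure 114 mm over their backs; the gripper's body (76 mm by 85 mm) begins 54 mm behind the grasp point. The pads swing forward as they close: fully open they stand 13 mm farther back than shut.
Start: joints at [1.186, 0.521, -0.036, 1.599, 0.021, 1.021, -0.113], TCP at [0.193, -0.594, 0.245] pointing down, gripper open.
Joint ranges: [-2.91, 2.91], [-0.3, 2.13], [-1.5, 1.42], [0.17, 2.43], [-1.26, 4.41], [0.16, 1.93], [-2.52, 2.52]. Speed limits (rad/s): [1.89, 1.89, 2.39, 2.39, 3.01, 3.01, 3.01].

## Interface

Orientations are given as [roll, pitch, yaw] about the fixed x, y, z axes, in that order (R = Rz(yaw) Ry(pitch) Rx(roll)).
In Python, from workcell import monitor, grab_frame, workorder gives the robot as it stands.
- The arm moves only by the tool drive_tool, never from a script. Its argument "steps" is one flat list of numbers, 5 for each row, row after row: the finger opening in mm, from 0 to 85.4, then the shift along the world's x, y, z in mm, then the turn about the world's z in degrees. In form: [fingers, tx, ty, tz, twist, fingers, tx, ty, tz, twist, ...]. A call has exactly 5 rows; each row shifts and turns the commanded pose from where the row before left it; what a row does not reach is not made up. A row lasts 1/12 s, in which the tool goes at most 41.7 mm and 7.16 degrees, less where a joint would pass 70% of its speed; a pose out of reach is approached as far as the arm can. A call is refused whole if a number of a shift passes 41.7 or a number of a turn 7.16, either way. A call with a gripper value outside its range is refused whole. The fingers move at their own pace and stop on an object; "grip_force" is the grip in N (left out, the last holds). Time passes only in rows, so rows that do not move let the fingers close, or fill a call up. It gives the time, the measured TCP pose, the force and the opening at its end, in the units of the state.
- monitor.observe(): the state, without advancing time (a new reading comes with each control period).
- grab_frame(name): name is "scene" or "top" or "wrist"; returns a dict with "frame" (384x512x3 uint8, red, green, blue), "vertical_fov" (degrees; the focal length in pixels is half the picture's height over the tangent of half this angle, whatever the lens; pixels are square), "cx", "cy" (the principal point, pixels), "xyz" and "orientation" of the camera in the world. Camera axes: x right, y down, z forward; pixel columns grow to the right and rows downward; lengths in m; the calibration is good to about 2 mm. A picture is of the moment at which its call begins. There is no depth.
- workorder.job_done(): hands the job in, once; it reports no verdict.
The state is a dict: "clock": time; "qpos": joint angles; "qd": joint speeds; "joint_efforts": joint torques, N m; "position": TCP position; "tool_rot": TCP orientation; "force": force on the tool from outside, world axes, zero at the start; "moment": the same for the moment, N m; "grip_width": finger opening in m.
Only numpy, scipy, OpenCV 4.12 (cv2) and the standard library are available. Lean on these libraries where they do the work, as an engineer would, in place of code of your own. Each camera call takes 0.05 s, during which the arm holds its last target. There are 200 camera calls.

## Working session

There is one attempt and no reset: what is moved stays moved. The work goes in short steps, Python scripts to look and compute and a tool call to move; the robot and the scene stay as the last step left them, time stands still between calls to the robot, and variables do not carry over. Pictures are saved under pics/ and viewed, about 8 in all and at most 12, crops included, and the job is handed in when it is done.

Besides the shell and the picture viewer there is one more tool, called in YAML: its name, and indented under it one key for each argument. drive_tool: Moves the arm, as the interface text tells. Its arguments: {"type":"object","properties":{"steps":{"type":"array"},"grip_force":{"type":"number"}},"required":["steps"]}

```bash
mkdir -p pics; cat > h.py <<'E'
import numpy as np, cv2
from workcell import monitor, grab_frame, workorder
from scipy.spatial.transform import Rotation as R
def snap(cam,name):
    d=grab_frame(cam); cv2.imwrite(f'pics/{name}.png',d['frame'][:,:,::-1])
    np.save(f'pics/{name}.npy',{k:v for k,v in d.items() if k!='frame'},allow_pickle=True); return d
def load(name): return np.load(f'pics/{name}.npy',allow_pickle=True).item()
def cal(d):
    f=192/np.tan(np.radians(d['vertical_fov'])/2)
    o=np.array(d['orientation'],float)
    M=o if o.shape==(3,3) else R.from_euler('xyz',o).as_matrix()
    return f,M,np.array(d['xyz'])
def onplane(d,u,v,z):
    f,M,p=cal(d); r=M@np.array([(u-d['cx'])/f,(v-d['cy'])/f,1]); return p+r*(z-p[2])/r[2]
def proj(d,P):
    f,M,p=cal(d); c=M.T@(np.array(P)-p); return d['cx']+f*c[0]/c[2], d['cy']+f*c[1]/c[2]
E
python3 - <<'E'
from h import *
for c in ('scene','top','wrist'):
    d=snap(c,c+'0'); print(c,{k:v for k,v in d.items() if k!='frame'})
a=[cv2.imread(f'pics/{c}0.png') for c in('scene','top')]
cv2.imwrite('pics/s0.png',cv2.resize(a[0],(800,600)));cv2.imwrite('pics/t0.png',cv2.resize(a[1],(800,600)))
print(monitor.observe())
E
```

```text
scene {'vertical_fov': 45.335112619475346, 'cx': 260.3743757904557, 'cy': 195.09973650063054, 'xyz': array([1.08149409, 0.08020639, 0.86407122]), 'orientation': array([-2.50464875,  0.0168095 ,  1.64830897])}
top {'vertical_fov': 45.977571389628096, 'cx': 260.3429711492722, 'cy': 191.77593276461582, 'xyz': array([0.37179092, 0.00595963, 1.19426945]), 'orientation': array([-3.00647936,  0.01935852, -1.56988236])}
wrist {'vertical_fov': 67.42670142585402, 'cx': 255.94164473003949, 'cy': 190.7687366087296, 'xyz': array([ 0.26351242, -0.5727228 ,  0.37240109]), 'orientation': array([ 2.84653031e+00,  1.17797353e-03, -1.25585656e+00])}
{'clock': 0.15, 'qpos': array([ 1.18579078,  0.52188285, -0.03634521,  1.59984142,  0.02122639,
        1.02109878, -0.11281498]), 'qd': array([-1.53519081e-03, -1.48485100e-03, -3.32428098e-04, -1.02266742e-03,
        6.18887545e-05, -2.19724740e-04,  1.07100257e-03]), 'joint_efforts': array([ 2.64984068e-03, -9.27381349e+01,  1.98097765e+00, -3.70057797e+01,
        1.80091301e-02,  6.30166280e-03, -7.73263105e-05]), 'position': array([ 0.19342685, -0.59407847,  0.24486693]), 'tool_rot': array([-1.57086559e+00,  8.41753533e-04, -1.25598954e+00]), 'force': array([ 0.07105235, -0.43933086, -0.12364379]), 'moment': array([-0.05804174, -0.01826885,  0.01870876]), 'grip_width': 0.0854538961087097}
```

View pics/t0.png

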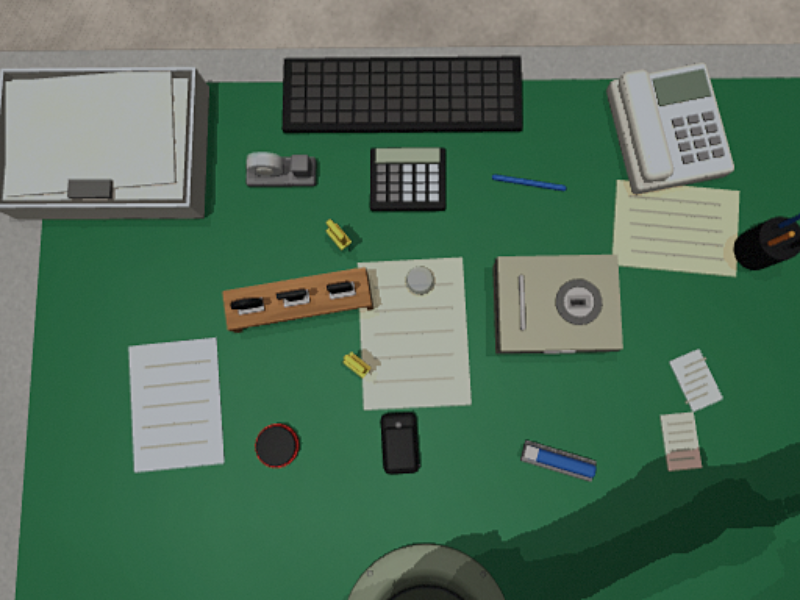

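View pics/s0.png

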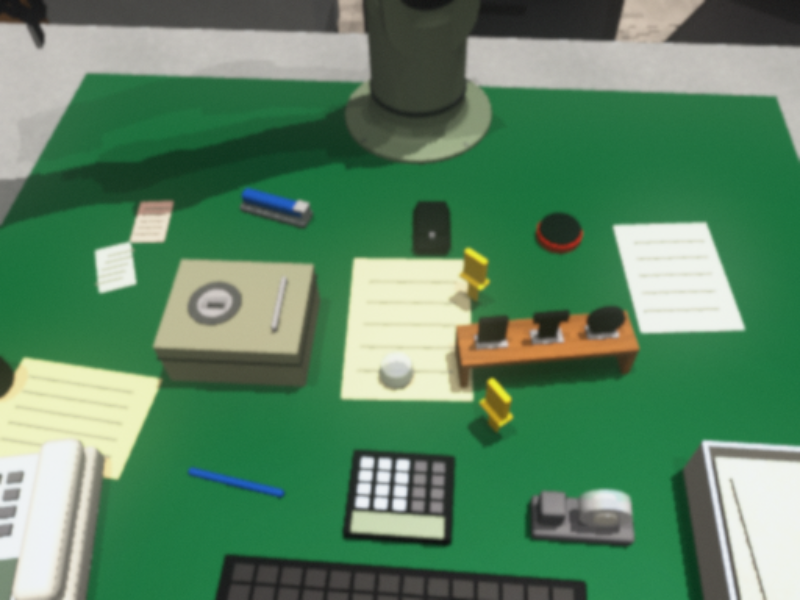

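```bash
python3 - <<'E'
from h import *
s=cv2.imread('pics/scene0.png');t=cv2.imread('pics/top0.png')
a=cv2.resize(s[145:285,280:420],(400,400),interpolation=cv2.INTER_CUBIC)
b=cv2.resize(t[140:240,140:240],(400,400),interpolation=cv2.INTER_CUBIC)
c=cv2.resize(t[155:235,310:410],(400,320)[:2],interpolation=cv2.INTER_CUBIC)
e=cv2.resize(s[165:255,100:210],(400,327)[:2],interpolation=cv2.INTER_CUBIC)[:200]
o=np.zeros((600,800,3),np.uint8);o[:400,:400]=a;o[:400,400:]=b;o[400:,:400]=c[70:270];o[400:,400:]=e
cv2.imwrite('pics/c1.png',o)
E
```

```text
(no output)
```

View pics/c1.png

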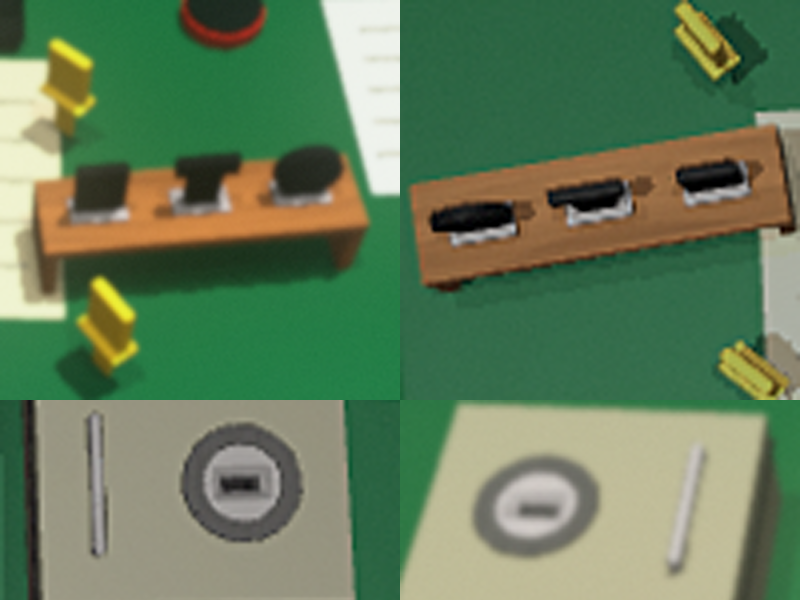

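```bash
python3 - <<'E'
from h import *
t=load('top0');s=load('scene0')
T=lambda x,y:(140+(x-400)/4-.4,140+y/4-.4)
S=lambda x,y:(280+x/2.857-.4,145+y/2.857-.4)
for n,d,F,c in(('top',t,T,[(412,186),(778,127),(793,226),(424,286)]),('scene',s,S,[(37,184),(345,155),(368,224),(38,255)])):
    P=np.array([onplane(d,*F(*q),.062)[:2] for q in c]); print(n,P.round(4).tolist(),'mean',P.mean(0).round(4))
    for i in range(4):
        e=P[(i+1)%4]-P[i]; print(' len',np.linalg.norm(e).round(4),'ang',np.degrees(np.arctan2(e[1],e[0])).round(1))
print('bow b top',onplane(t,*T(705,169),.116), onplane(s,*S(102,166),.116))
print('collar b', onplane(t,*T(714,182),.066))
C=lambda x,y:(310+x/4-.4,155+(y-330)/4-.4)
E=lambda x,y:(100+(x-400)/3.636-.4,165+(y-400)/3.636-.4)
print('hole',onplane(t,*C(241,483),.0865),onplane(s,*E(537,505),.0865))
for d,a,b in((t,C(95,413),C(98,554)),(s,E(700,448),E(674,570))):
    A=onplane(d,*a,.095);B=onplane(d,*b,.095);e=A-B;print('handle',A,B,np.degrees(np.arctan2(e[1],e[0])))
# box lid edges
for d,q in((t,[C(35,405),C(44,598)]),(t,[C(345,405),C(354,598)]),(s,[E(458,405),E(768,414)])):
    A,B=[onplane(d,*k,.085) for k in q];e=A-B;print('lid',A,B,np.degrees(np.arctan2(e[1],e[0])))
for n,P in (('y1',T(715,40)),('y2',T(755,370))): print(n,onplane(t,*P,.07))
E
```

```text
top [[0.5408, 0.3275], [0.5783, 0.0948], [0.5148, 0.0848], [0.477, 0.3176]] mean [0.5277 0.2062]
 len 0.2356 ang -80.8
 len 0.0643 ang -171.0
 len 0.2358 ang 99.2
 len 0.0646 ang 8.8
scene [[0.523, 0.0917], [0.4813, 0.3211], [0.5424, 0.3313], [0.5846, 0.0947]] mean [0.5328 0.2097]
 len 0.2331 ang 100.3
 len 0.0619 ang 9.5
 len 0.2404 ang -79.9
 len 0.0617 ang -177.3
bow b top [0.5427748  0.13454127 0.116     ] [0.54230896 0.13564152 0.116     ]
collar b [0.54238082 0.13469001 0.066     ]
hole [ 0.51926427 -0.24170897  0.0865    ] [ 0.52162245 -0.23837922  0.0865    ]
handle [ 0.56164299 -0.15193214  0.095     ] [ 0.47475956 -0.15194649  0.095     ] 0.009459510869816024
handle [ 0.48000391 -0.14817895  0.095     ] [ 0.56751422 -0.14712922  0.095     ] -179.31274308623244
lid [ 0.56849386 -0.11635982  0.085     ] [ 0.44872813 -0.11989667  0.085     ] 1.6915350584399023
lid [ 0.56801106 -0.30759331  0.085     ] [ 0.44864712 -0.30836932  0.085     ] 0.37248859760554254
lid [ 0.4483281  -0.30569739  0.085     ] [ 0.44334837 -0.11448719  0.085     ] -88.50817003406
y1 [0.63311557 0.13483047 0.07      ]
y2 [0.42381138 0.1071599  0.07      ]
```

drive_tool:
  steps: [85,14,29,0,3.25,85,14,29,0,3.25,85,14,29,0,3.25,85,14,29,0,3.25,85,14,29,0,3.25]
  grip_force: 40

```text
clock: 0.57
position: [0.2638, -0.4477, 0.2451]
tool_rot: [-1.571, 0.0, -0.97]
force: [1.1, 0.2, 1.0]
grip_width: 0.085
```

drive_tool:
  steps: [85,14,29,0,3.25,85,14,29,0,3.25,85,14,29,0,3.25,85,14,29,0,3.25,85,14,29,0,3.25]

```text
clock: 0.98
position: [0.3338, -0.3028, 0.2453]
tool_rot: [-1.571, -0.0, -0.686]
force: [1.8, -0.8, 0.3]
grip_width: 0.0851
```

drive_tool:
  steps: [85,14,29,0,3.25,85,14,29,0,3.25,85,14,29,0,3.25,85,14,29,0,3.25,85,14,29,0,3.25]

```text
clock: 1.4
position: [0.4038, -0.1578, 0.2454]
tool_rot: [-1.571, -0.0, -0.403]
force: [0.6, -2.0, 0.2]
grip_width: 0.085
```

drive_tool:
  steps: [85,14,29,0,3.25,85,14,29,0,3.25,85,14,29,0,3.25,85,14,29,0,3.25,85,14,29,0,3.25]

```text
clock: 1.82
position: [0.4738, -0.0128, 0.2453]
tool_rot: [-1.571, 0.0, -0.119]
force: [0.7, -0.6, 0.1]
grip_width: 0.0851
```

drive_tool:
  steps: [85,14,29,0,3.25,85,14,29,0,3.25,85,14,29,0,3.25,85,14,29,0,3.25,85,14,29,0,3.25]

```text
clock: 2.23
position: [0.5439, 0.1321, 0.2451]
tool_rot: [-1.571, 0.0, 0.165]
force: [-0.3, 0.6, 0.7]
grip_width: 0.0848
```

drive_tool:
  steps: [85,0,0,0,0,85,0,0,0,0,85,0,0,0,0,85,0,0,0,0,85,0,0,0,0]

```text
clock: 2.65
position: [0.5434, 0.1296, 0.2454]
tool_rot: [-1.571, -0.0, 0.16]
force: [-0.1, -0.2, 0.0]
grip_width: 0.0851
```

```bash
python3 - <<'E'
from h import *
d=snap('wrist','w1'); o=monitor.observe(); print(o['position'],o['tool_rot'],d['xyz'],d['orientation'])
i=cv2.resize(cv2.imread('pics/w1.png'),(800,600));cv2.imwrite('pics/w1b.png',i)
print([np.multiply(proj(d,p),800/512).round() for p in [(.5425,.135,.116),(.52,-.24,.0865)]])
E
```

```text
[0.5434496  0.12972933 0.24544746] [-1.57130186e+00 -1.51171223e-04  1.60526566e-01] [0.53104638 0.20136586 0.37296136] [ 2.84590827e+00 -2.65829923e-04  1.60507950e-01]
[array([401., 280.]), array([308., 670.])]
```

View pics/w1b.png

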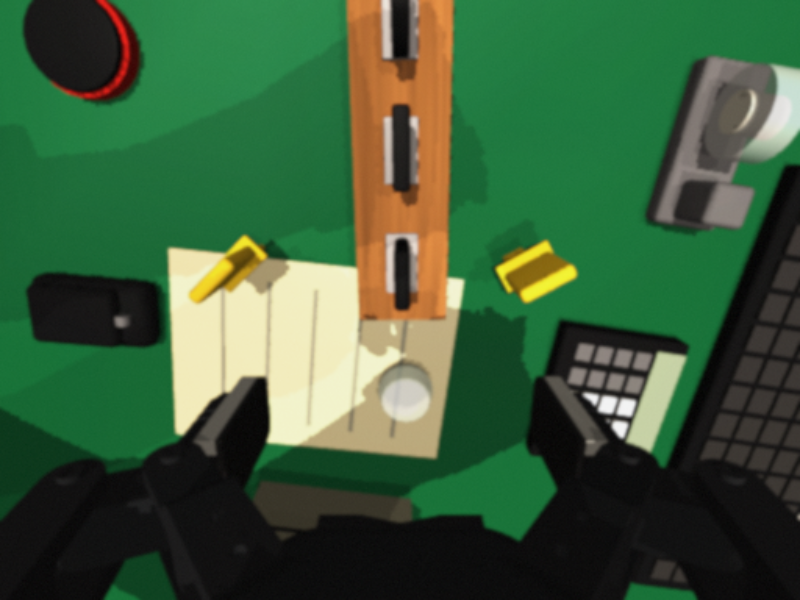

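drive_tool:
  steps: [50,0,6,0,0,50,0,0,-20,0,50,0,0,-30,0,50,0,0,-30,0,50,0,0,-25,0]

```text
clock: 3.12
position: [0.5431, 0.1367, 0.1388]
tool_rot: [-1.571, 0.0, 0.162]
force: [0.3, 0.6, -0.0]
grip_width: 0.0496
```

drive_tool:
  steps: [50,0,0,-20,0,50,0,0,-15,0,50,0,0,-10,0,50,0,0,-8,0,50,0,0,0,0]

```text
clock: 3.53
position: [0.5431, 0.1367, 0.0863]
tool_rot: [-1.571, 0.001, 0.162]
force: [-0.6, 0.8, -0.5]
grip_width: 0.05
```

drive_tool:
  steps: [0,0,0,0,0,0,0,0,0,0,0,0,0,0,0,0,0,0,0,0,0,0,0,0,0]

```text
clock: 3.95
position: [0.544, 0.1368, 0.0882]
tool_rot: [-1.571, -0.001, 0.162]
force: [0.1, -0.9, 6.6]
grip_width: 0.0096
```

drive_tool:
  steps: [0,0,0,0,0,0,0,0,0,0,0,0,0,0,0,0,0,0,0,0,0,0,0,0,0]

```text
clock: 4.37
position: [0.544, 0.1368, 0.0882]
tool_rot: [-1.571, -0.001, 0.162]
force: [-1.5, -0.7, 6.5]
grip_width: 0.0095
```

```bash
python3 - <<'E'
from h import *
d=snap('wrist','w2'); o=monitor.observe(); print(o['position'],o['tool_rot'],o['grip_width'],o['force'])
a=cv2.imread('pics/w2.png');cv2.imwrite('pics/w2b.png',cv2.resize(a,(800,600)))
E
```

```text
[0.54396727 0.13679324 0.0881528 ] [-1.57082714e+00 -1.34574632e-03  1.61926224e-01] 0.009329984464634053 [-0.98511567 -1.15200269  5.66437179]
```

View pics/w2b.png

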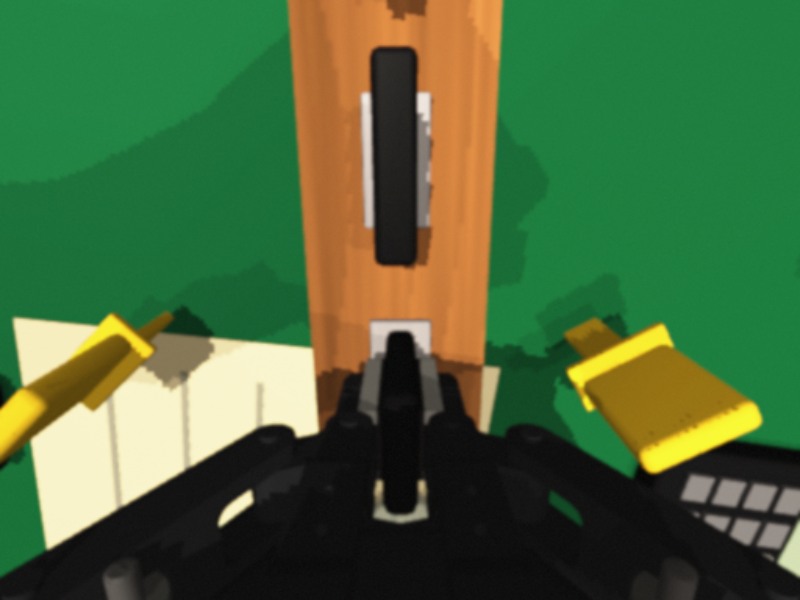

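```bash
python3 - <<'E'
from h import *
d=load('w2'); p=np.array([.544,.1368]);y=np.array([-np.sin(.162),np.cos(.162)])
k=1.5625
for n,s,z,row,col in(('collar+',1,.066,320,400),('collar-',1,.066,521,401),('bow+',1,.116,331,400),('bow-',1,.116,515,401)):
    P=onplane(d,col/k,row/k,z)[:2]-p; print(n,(P@y*1000).round(1),(P@np.array([y[1],-y[0]])*1000).round(1))
E
```

```text
collar+ 19.1 -0.6
collar- -68.3 -0.2
bow+ 34.3 -0.7
bow- -19.2 -0.5
```

drive_tool:
  steps: [0,0,0,8,0,0,0,0,15,0,0,0,0,25,0,0,0,0,30,0,0,0,0,30,0]
  grip_force: 70

```text
clock: 4.83
position: [0.543, 0.1367, 0.197]
tool_rot: [-1.571, 0.001, 0.162]
force: [0.7, -0.4, -0.1]
grip_width: 0.0094
```

drive_tool:
  steps: [0,0,0,20,0,0,0,0,10,0,0,0,0,0,0,0,0,0,0,0,0,0,0,0,0]

```text
clock: 5.25
position: [0.543, 0.1364, 0.2241]
tool_rot: [-1.571, 0.002, 0.162]
force: [-0.1, 0.2, -1.3]
grip_width: 0.0093
```

drive_tool:
  steps: [0,-1.5,-25,0,-0.57,0,-1.5,-25,0,-0.57,0,-1.5,-25,0,-0.57,0,-1.5,-25,0,-0.57,0,-1.5,-25,0,-0.57]

```text
clock: 5.67
position: [0.5352, 0.0105, 0.2239]
tool_rot: [-1.57, 0.002, 0.112]
force: [0.0, -0.3, -0.9]
grip_width: 0.0096
```

drive_tool:
  steps: [0,-1.5,-25,0,-0.57,0,-1.5,-25,0,-0.57,0,-1.5,-25,0,-0.57,0,-1.5,-25,0,-0.57,0,-1.5,-25,0,-0.57]

```text
clock: 6.08
position: [0.5277, -0.1144, 0.2239]
tool_rot: [-1.57, 0.002, 0.062]
force: [0.9, -0.6, -1.4]
grip_width: 0.0093
```

drive_tool:
  steps: [0,-1.5,-25,0,-0.57,0,-1.5,-25,0,-0.57,0,-1.5,-25,0,-0.57,0,-1.5,-25,0,-0.57,0,-1.5,-25,0,-0.57]

```text
clock: 6.5
position: [0.5202, -0.2393, 0.2238]
tool_rot: [-1.57, 0.002, 0.013]
force: [-0.4, 0.7, -0.1]
grip_width: 0.0089
```

drive_tool:
  steps: [0,0,0,-15,0,0,0,0,-10,0,0,0,0,0,0,0,0,0,0,0,0,0,0,0,0]

```text
clock: 6.92
position: [0.5213, -0.2373, 0.2003]
tool_rot: [-1.57, 0.0, 0.014]
force: [-0.5, -0.7, 0.3]
grip_width: 0.0092
```

```bash
python3 - <<'E'
from h import *
o=monitor.observe(); print(o['position'],o['tool_rot'],o['grip_width'],o['force'])
d=snap('wrist','w3');s=snap('scene','s3');t=snap('top','t3')
w=cv2.resize(cv2.imread('pics/w3.png')[180:384,150:360],(400,389))
a=cv2.imread('pics/s3.png')[120:270,80:230];b=cv2.imread('pics/t3.png')[125:245,310:430]
u=np.zeros((400,800,3),np.uint8);u[:389,:400]=w;u[:,400:]=cv2.resize(a,(400,400),interpolation=cv2.INTER_CUBIC);cv2.imwrite('pics/c3.png',u)
E
```

```text
[ 0.5212847  -0.23727075  0.20033056] [-1.57028899e+00  2.01801720e-04  1.43422179e-02] 0.00921349252497362 [-0.49702348 -0.65910048  0.34619045]
```

View pics/c3.png

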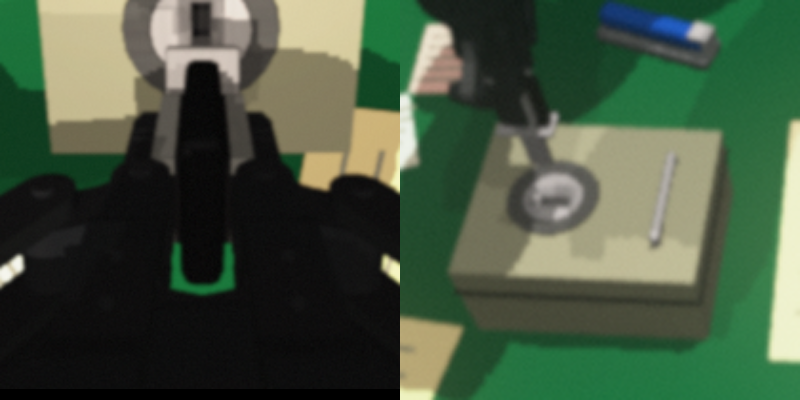

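```bash
python3 - <<'E'
from h import *
d=load('w3')
F=lambda x,y:(150+x*210/400-.2,180+y*204/389-.2)
print(proj(d,(.5205,-.240,.0865)))
for q,z in(((122,25),.0865),((280,25),.0865),((202,3),.08),((191,20),.08),((212,20),.08)): print(q,onplane(d,*F(*q),z).round(4))
i=cv2.imread('pics/w3.png')[130:250,190:320]; cv2.imwrite('pics/c4.png',cv2.resize(i,(650,600),interpolation=cv2.INTER_CUBIC))
E
```

```text
(np.float64(255.54999390045808), np.float64(192.9959285178754))
(122, 25) [ 0.4839 -0.2405  0.0865]
(280, 25) [ 0.5568 -0.2394  0.0865]
(202, 3) [ 0.5206 -0.2312  0.08  ]
(191, 20) [ 0.5156 -0.2395  0.08  ]
(212, 20) [ 0.5255 -0.2394  0.08  ]
```

View pics/c4.png

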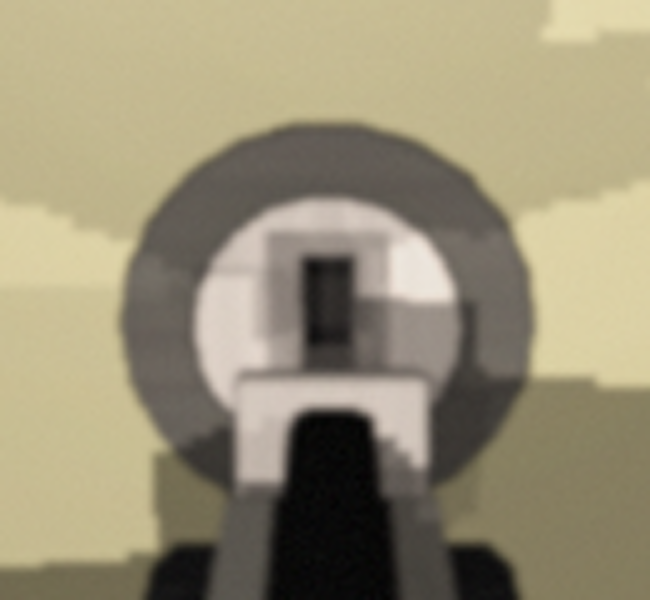

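```bash
python3 - <<'E'
from h import *
d=load('w3')
G=lambda x,y:(190+x/5-.4,130+y/5-.4)
for n,q,z,dy in(('ring top',(327,122),.0865,.037),('flare top',(327,233),.0865,.018),('slot top',(328,257),.08,.012),('ring L',(122,325),.0865,0),('ring R',(533,325),.0865,0),('slotL',(303,300),.08,0),('slotR',(353,300),.08,0),('slot bot',(328,345),.08,-.012)):
    P=onplane(d,*G(*q),z);print(n,P[0].round(4),(P[1]-dy).round(4))
# predicted tip edges of blade with center at tcp
for s in(9,-9): print('tip',[ (5*(a-b)).round() for a,b in zip(proj(d,(.5212,-.238+s/1000,.130)),(190,130))])
E
```

```text
ring top 0.5195 -0.2425
flare top 0.5198 -0.2428
slot top 0.5201 -0.2428
ring L 0.4839 -0.242
ring R 0.5563 -0.241
slotL 0.5157 -0.2389
slotR 0.5247 -0.2388
slot bot 0.5203 -0.2354
tip [np.float64(333.0), np.float64(332.0)]
tip [np.float64(331.0), np.float64(447.0)]
```

drive_tool:
  steps: [0,-1,-3,0,0,0,0,0,-10,0,0,0,0,-15,0,0,0,0,-10,0,0,0,0,-5,0]

```text
clock: 7.48
position: [0.5193, -0.2411, 0.1585]
tool_rot: [-1.57, 0.002, 0.013]
force: [-0.8, 0.6, -1.2]
grip_width: 0.0093
```

drive_tool:
  steps: [0,0,0,-3,0,0,0,0,-3,0,0,0,0,-3,0,0,0,0,-3,0,0,0,0,0,0]

```text
clock: 7.9
position: [0.5199, -0.2413, 0.148]
tool_rot: [-1.571, 0.0, 0.013]
force: [0.6, 0.8, -1.2]
grip_width: 0.009
```

drive_tool:
  steps: [0,0,0,-4,0,0,0,0,-4,0,0,0,0,-3,0,0,0,0,-3,0,0,0,0,0,0]

```text
clock: 8.32
position: [0.5197, -0.2412, 0.1336]
tool_rot: [-1.57, 0.001, 0.013]
force: [0.6, 0.8, -1.1]
grip_width: 0.0093
```

drive_tool:
  steps: [0,0,0,-2,0,0,0,0,-2,0,0,0,0,-2,0,0,0,0,0,0,0,0,0,0,0]

```text
clock: 8.73
position: [0.52, -0.2413, 0.1282]
tool_rot: [-1.571, 0.0, 0.013]
force: [-0.6, 0.2, -1.0]
grip_width: 0.0093
```

drive_tool:
  steps: [0,0,0,-1,0,0,0,0,-1,0,0,0,0,-1,0,0,0,0,0,0,0,0,0,0,0]

```text
clock: 9.15
position: [0.5203, -0.2413, 0.1261]
tool_rot: [-1.571, -0.001, 0.013]
force: [-3.4, 1.5, 13.7]
grip_width: 0.0093
```

drive_tool:
  steps: [0,0,0,-1,0,0,0,0,-0.5,0,0,0,0,0,0,0,0,0,0,0,0,0,0,0,0]

```text
clock: 9.57
position: [0.5206, -0.2414, 0.1259]
tool_rot: [-1.572, -0.001, 0.013]
force: [-9.3, 3.0, 38.6]
grip_width: 0.0092
```

drive_tool:
  steps: [0,0,0,1.0,0,0,0,0,0,-3,0,0,0,0,-4,0,0,0,0,-4,0,0,0,0,-4]

```text
clock: 9.98
position: [0.5212, -0.2416, 0.1261]
tool_rot: [-1.571, -0.003, -0.252]
force: [-0.5, 0.4, 16.0]
grip_width: 0.0094
```

drive_tool:
  steps: [0,0,0,0,-4,0,0,0,0,-4,0,0,0,0,-4,0,0,0,0,-4,0,0,0,0,-4]

```text
clock: 10.4
position: [0.5209, -0.2415, 0.126]
tool_rot: [-1.57, -0.002, -0.601]
force: [-2.3, 0.6, 17.1]
grip_width: 0.0094
```

```bash
python3 - <<'E'
from h import *
o=monitor.observe(); print(o['position'],o['tool_rot'],o['grip_width'],o['force'],o['moment'],o['qpos'])
E
```

```text
[ 0.52090818 -0.24153762  0.12604929] [-1.57040125 -0.00236366 -0.60132104] 0.009433513751339087 [-2.32983804  0.63495428 17.13378692] [0.10061505 0.51585158 0.07043241] [ 0.54020574  0.60621451 -0.29466039  1.8270382   0.24792068  0.74184167
 -0.48963543]
```

drive_tool:
  steps: [0,0,0,0,-5,0,0,0,0,-5,0,0,0,0,-5,0,0,0,0,-5,0,0,0,0,-5]

```text
clock: 10.82
position: [0.5208, -0.2417, 0.1261]
tool_rot: [-1.57, -0.002, -1.039]
force: [-2.1, 0.1, 18.5]
grip_width: 0.009
```

drive_tool:
  steps: [0,0,0,0,-4,0,0,0,0,-4,0,0,0,0,-3,0,0,0,0,-2,0,0,0,0,0]

```text
clock: 11.23
position: [0.5208, -0.2417, 0.1261]
tool_rot: [-1.569, -0.002, -1.264]
force: [-2.9, 0.3, 18.4]
grip_width: 0.0091
```

```bash
python3 - <<'E'
from h import *
o=monitor.observe(); print(o['position'],o['tool_rot'],o['grip_width'],o['force'],o['moment'])
E
```

```text
[ 0.52076685 -0.24165306  0.1260583 ] [-1.5693169  -0.00164684 -1.26369233] 0.009122762921359566 [-2.86078466  0.25432767 18.39842331] [0.09052948 0.80889816 0.07922043]
```

Stop not yet met; continue until the moment rises.

drive_tool:
  steps: [0,0,0,0,-2,0,0,0,0,-2,0,0,0,0,-1,0,0,0,0,0,0,0,0,0,0]

```text
clock: 11.65
position: [0.5208, -0.2416, 0.1261]
tool_rot: [-1.569, -0.001, -1.348]
force: [-2.9, -0.4, 17.8]
grip_width: 0.0092
```

```bash
python3 - <<'E'
from h import *
o=monitor.observe(); print(o['position'],o['tool_rot'],o['force'],o['moment'])
E
```

```text
[ 0.52078592 -0.24164114  0.12606798] [-1.56908608e+00 -1.49470836e-03 -1.34822726e+00] [-2.92077937 -0.42933928 17.8180225 ] [0.03822242 0.74319734 0.31851898]
```

drive_tool:
  steps: [0,0,0,0,-2,0,0,0,0,-2,0,0,0,0,0,0,0,0,0,0,0,0,0,0,0]

```text
clock: 12.07
position: [0.521, -0.2415, 0.126]
tool_rot: [-1.569, -0.001, -1.417]
force: [-2.2, 0.0, 18.1]
grip_width: 0.0091
```

```bash
python3 - <<'E'
from h import *
o=monitor.observe(); print(o['position'],o['tool_rot'],o['force'],o['moment'])
E
```

```text
[ 0.52095383 -0.24152408  0.1260424 ] [-1.56872229e+00 -1.39923371e-03 -1.41727527e+00] [-2.19598617e+00  2.91564540e-03  1.81282657e+01] [0.05154617 0.51565369 0.76097457]
```

drive_tool:
  steps: [0,0,0,0,3,0,0,0,0,0,40,0,0,0,0,40,0,0,0,0,40,0,0,0,0]

```text
clock: 12.48
position: [0.5199, -0.2413, 0.1247]
tool_rot: [-1.571, 0.0, -1.366]
force: [0.5, -0.2, -0.0]
grip_width: 0.04
```

drive_tool:
  steps: [40,0,0,10,0,40,0,0,20,0,40,0,0,30,0,40,0,0,30,0,40,0,0,30,0]

```text
clock: 12.9
position: [0.5197, -0.2411, 0.2468]
tool_rot: [-1.571, 0.0, -1.366]
force: [-0.1, 0.2, 0.0]
grip_width: 0.0398
```

drive_tool:
  steps: [40,-15,0,10,0,40,-25,0,0,0,40,-25,0,0,0,40,-15,0,0,0,40,0,0,0,0]

```text
clock: 13.32
position: [0.4372, -0.2417, 0.2557]
tool_rot: [-1.571, -0.0, -1.368]
force: [0.7, -0.7, 0.6]
grip_width: 0.04
```

```bash
python3 - <<'E'
from h import *
o=monitor.observe(); print(o['position'],o['tool_rot'],o['grip_width'],o['force'])
s=snap('scene','s5');t=snap('top','t5');w=snap('wrist','w5')
u=np.zeros((600,800,3),np.uint8)
u[:300,:400]=cv2.resize(cv2.imread('pics/w5.png'),(400,300))
u[:300,400:]=cv2.resize(cv2.imread('pics/s5.png')[130:280,230:430],(400,300),interpolation=cv2.INTER_CUBIC)
u[300:,:400]=cv2.resize(cv2.imread('pics/s5.png')[130:265,70:250],(400,300),interpolation=cv2.INTER_CUBIC)
u[300:,400:]=cv2.resize(cv2.imread('pics/t5.png')[150:240,300:420],(400,300),interpolation=cv2.INTER_CUBIC)
cv2.imwrite('pics/c5.png',u)
E
```

```text
[ 0.43722719 -0.2417383   0.25573558] [-1.57142435e+00 -3.86755235e-04 -1.36789532e+00] 0.040046320140252854 [ 0.71367746 -0.7452536   0.64455613]
```

View pics/c5.png

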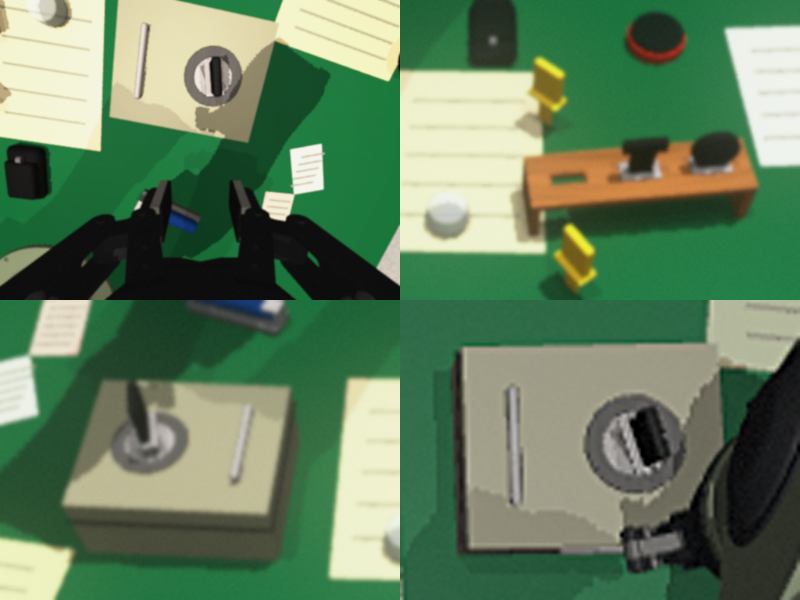

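```bash
python3 - <<'E'
from h import *
print(workorder.job_done())
E
```

```text
the job is handed in; nothing more can be done
None
```

I put key b, the one with the rectangular bow, in the lock, turned it clockwise to the stop and released it. I handed the job in at about 13.5 s.

- **Choice of key:** key a's 32 mm blade is too wide for the 24 mm slot, and key c's round shaft cannot turn the plug.
- **Fully home:** the key met the slot floor at TCP height 0.126 m, the height predicted for fully home. The push peaked at about 39 N at the wrist.
- **Turned to the stop:** the resisting moment stayed near 0.08 N m, then rose to 0.76 N m by about 1.43 rad of tool turn. That is more than the roughly 1.3 rad expected; I put the extra down to give in the grip and arm. I had no direct reading of the lock angle. I backed off 3° before opening the fingers to take the load off.
- **Final pictures:** key b stands upright in the keyhole, turned about 75°. The T-shaped and round keys are in their own places in the rack, the yellow look-alikes were not touched, and the gripper is clear of everything.
- **Disagreement:** the three cameras differed by up to 4 mm on the keyhole position. I went by the wrist view, and the key entered without contact force.

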